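# Hold a dosing barrel down on the filling station's sprung valve

## Robot

A 6-joint arm with a two-finger parallel gripper is mounted at the origin on a cart in front of the work surface, level with it; the furniture and walls round the work are solid. World frame = base frame: x ahead of the robot, y to its left, z up, the work surface at z = 0. Lengths are in mm, angles in degrees, forces in N, time in s.
With the tool pointing down it reaches from about 300 to 850 mm from the base axis. Payload 4.2 kg.
Tool frame: the origin (TCP) lies at the very end of the fingers, on their centre line; the grasp point (between the pads) lies 19 mm behind it; z points along the fingers, y is the line along which they close (so a half turn about z gives the same grasp; the last joint's range is limited). The gripper opens to 91 mm and grips with 3 to 60 N. Pads are 32 mm wide; open, the fingers measure 118 mm over their backs; the gripper's body (76 mm by 178 mm) begins 60 mm behind the grasp point.
Start: joints at [62.911, 18.312, 89.639, -0, 72.044, -1.146], TCP at [251.559, 517.07, 213.976] pointing down, gripper open.
Joint ranges: [-177.97, 177.97], [-48.28, 115.42], [12.27, 149.76], [-77.06, 257.06], [2.81, 150.46], [-146.56, 146.56]. Speed limits (degrees/s): [147.25, 147.25, 180, 180, 180, 180].

## Interface

Orientations are given as [roll, pitch, yaw] about the fixed x, y, z axes, in that order (R = Rz(yaw) Ry(pitch) Rx(roll)).
In Python, from workcell import * gives the robot as it stands.
- The arm moves only by the tool move_arm, never from a script. Its argument "motion" is a list of rows, each a list of 3 entries, a list of its own where there are three numbers: the finger opening in mm, from 0 to 91.2, then the shift along the world's x, y, z in units of 25 mm (1.0 is 25 mm), then the turn, a rotation vector about the world's x, y, z in units of 4 degrees (1.0 is 4 degrees). In form: [[grip, [x, y, z], [ax, ay, az]], ...]. A call has 1 to 20 rows; each row shifts and turns the commanded pose from where the row before left it; what a row does not reach is not made up. A row lasts 1/12 s, in which the tool goes at most 41.7 mm and 7.16 degrees, less where a joint would pass 70% of its speed; a pose out of reach is approached as far as the arm can. A call with a number of a shift or a turn outside -1 to 1 is refused whole. A call with a gripper value outside its range is refused whole. The fingers move at their own pace and stop on an object; "grip_force" is the grip in N (left out, the last holds). Time passes only in rows, so rows that do not move let the fingers close. It gives the time, the measured TCP pose, the force, the opening and the grip force at its end, in the units of the state.
- state(): the state, without advancing time (a new reading comes with each control period).
- grab_frame(name): name is "side" or "top"; returns the picture (480x640x3 uint8, blue, green, red); there is no depth.
- camera_info(name): a dict with "fx", "fy", "cx", "cy" (pixels), "k1" (the pictures are not rectified: a ray, as slopes to the right and down, at radius r is drawn at 1 + k1 r^2 times it, then the intrinsics apply), "rvec" (rotation vector, rad) and "tvec" (3), from world to camera coordinates, as OpenCV has them. Camera axes: x right, y down, z forward; pixel columns grow to the right and rows downward; lengths in mm; the calibration is good to about 2 mm. A picture is of the moment at which its call begins. camera_info takes no time and is no camera call.
- job_done(): hands the job in; it is judged then, once.
The state is a dict: "time_s": time; "qpos": joint angles; "qvel": joint speeds; "effort": joint torques, N m; "ee_pos": TCP position; "ee_rot": TCP orientation; "force": force on the tool from outside, world axes, zero at the start; "torque": the same for the moment, N m; "gripper_width": finger opening in mm; "gripper_force": force on a finger pad.
Only numpy, scipy, OpenCV 4.12 (cv2) and the standard library are available. Lean on these libraries where they do the work, as an engineer would, in place of code of your own. Each camera call takes 0.05 s, during which the arm holds its last target. There are 200 camera calls.

## Task

Pick up the blue dosing barrel, keep it the same way up, fit it over the upright steel spigot of the filling station and push it straight down against the sprung white collar until the collar is fully down on its stop and its red band has disappeared into the housing. Do not ram it, and leave the other things where they stand. The valve stays open only while it is held: finish still gripping the upright barrel and pressing the collar down on its stop, without letting go.

Things in the scene. Friction and masses are not known exactly. Their poses are not given: they have to be found in the camera images.
- barrel_center (a point): centre (half-way up, on the axis) of the blue dosing barrel, a stiff straight tube open at both ends with two thin white rings near its foot: outer diameter 34 mm, bore 21 mm, 80 mm long, about 0.06 kg; it stands upright on the worktop at the start. z runs up along its axis; it is to stay this way up (white rings below).
- barrel_foot (a point): centre of the lower end of the barrel (the end with the white rings), on its axis, 40 mm below its centre
- spigot_tip (a point): top of the filling station's upright steel spigot, on its axis, 107 mm above the worktop. The spigot is 18 mm in diameter and its last 11 mm taper to 9 mm. The station is fixed: aluminium base plate 100 x 100 x 10 mm, round grey housing 60 mm in diameter whose top is 45 mm above the worktop; a brass port juts out 56 mm from the axis at a height of 28 mm.
- collar_top (a point): centre of the upper face of the white collar that surrounds the spigot, on which the barrel's foot presses: flange 50 mm in diameter, 6 mm thick; its face is 63 mm above the worktop (44 mm below the spigot's tip) when released and 51 mm when fully down. Below the flange is a red band, seen until the collar is down.
- barrel: the blue dosing barrel itself, origin at the centre of its lower end, z up along its axis
- collar (a joint): travel of the sprung collar in m: 0 released (up), 0.012 fully down on its hard stop. The spring pushes back with about 5 N at the beginning and nearly 12 N at the stop, where the push then rises sharply; it rises again when let go.
- amber_bottle_mid (a point): small brown bottle with black cap, 40 mm across, 86 mm tall; loose bystander, point at the middle of it
- red_jar_mid (a point): small white jar with red lid, 45 mm across, 40 mm tall; loose bystander, point at the middle of it
- tall_pot_mid (a point): white pot with white lid, 68 mm across, 110 mm tall; loose bystander, point at the middle of it
- paper_roll_mid (a point): roll of white labels lying flat, 70 mm across, 36 mm tall; loose bystander, point at the middle of it
Not all that is in view belongs to the job. What is shaped like the barrel but pink is not meant.

How it is judged (in metres and radians):
On the way, in this order (a step that is already met when the one before it is completed fails the run):
1. the barrel, gripped, is over the spigot (its foot at least 12 mm below the tip, upright) and the collar is not yet down (horizontal distance between barrel_foot and spigot_tip below 0.004 m and angle between barrel_foot's own z axis and vertical below 0.1 rad and contact force between the fingers and barrel above 2 N and z of barrel_foot in the frame of spigot_tip below -0.012 m and value of joint collar below 0.009 m), for 0.05 s.
2. the barrel presses the collar fully down on its stop (horizontal distance between barrel_foot and spigot_tip below 0.004 m and angle between barrel_foot's own z axis and vertical below 0.1 rad and contact force between the fingers and barrel above 2 N and value of joint collar above 0.0108 m and contact force between barrel and collar above 9 N), for 0.3 s.
At the end, for the whole second after the job is handed in: the fingers still grip the barrel (over 2 N); it is upright within 0.1 rad on the spigot, within 4 mm of its axis, at rest, and presses the collar with over 9 N; the collar is within 1.2 mm of its 12 mm stop (all of step 2 and linear speed of barrel below 0.02 m/s); the arm keeps its last pose, push and grip.
It fails at once if the barrel is rammed on the collar with more than 60 N (contact force between barrel and collar above 60 N).
It fails at once if a bystander is moved by more than 30 mm (distance of any of amber_bottle_mid, red_jar_mid, tall_pot_mid, paper_roll_mid from where it was at the start of the episode above 0.03 m).
It also fails if it takes over 42 s, if anything falls off the work surface, if the arm or the gripper's body presses on something with over 40 N, if the wrist force passes 120 N, or if a joint passes its speed limit or range.

## Working session

There is one attempt and no reset: what is moved stays moved. The work goes in short steps, Python scripts to look and compute and a tool call to move; the robot and the scene stay as the last step left them, time stands still between calls to the robot, and variables do not carry over. Pictures are saved under pics/ and viewed, at most 10 in all, crops included, and the job is handed in when it is done.

Besides the shell and the picture viewer there is one more tool, called after "Request:" as a command line: name --argument value ..., lists and objects as JSON in quotes. move_arm: Moves the arm, as the interface text tells. Shifts and turns lie within -1 to 1; 1 stands for 25 mm of shift or 4 degrees of turn. Its arguments: {"type":"object","properties":{"motion":{"type":"array","items":{"type":"array"}},"grip_force":{"type":"number"}},"required":["motion"]}

```bash
ls; mkdir -p pics; python3 - <<'E'
from workcell import *
import cv2
for n in("side","top"):
    cv2.imwrite(f"pics/{n}0.png",grab_frame(n)); print(n,camera_info(n))
print(state())
E
```

```text
pics
side {'fx': 580.1582378189273, 'fy': 580.1582378189273, 'cx': 313.8606289402493, 'cy': 240.80719105430367, 'k1': -0.03129949868505071, 'rvec': array([ 2.25236033, -0.18692591,  0.09292872]), 'tvec': array([-516.60025259,   68.50079305, 1398.71939322])}
top {'fx': 473.40331665991306, 'fy': 473.40331665991306, 'cx': 320.7800392579683, 'cy': 244.48319485044044, 'k1': -0.07160617222799123, 'rvec': array([ 2.12512834, -2.12876725,  0.21226241]), 'tvec': array([ -70.89671723,  531.60436318, 1360.78541857])}
{'time_s': 0.1, 'qpos': array([ 6.29107048e+01,  1.83467039e+01,  8.96997923e+01,  2.88646452e-04,
        7.20436719e+01, -1.14710800e+00]), 'qvel': array([ 0.07097368, -0.09848549, -0.14716457,  0.0957433 ,  0.01174928,
       -0.00271275]), 'effort': array([-1.24905288e-03, -4.13333988e+01, -2.32510310e+01,  7.28089339e-02,
        4.22378769e-02, -5.63575009e-05]), 'ee_pos': array([251.34308666, 516.65107385, 213.21457778]), 'ee_rot': array([-1.79909855e+02, -2.07951034e-03,  1.54057722e+02]), 'force': array([-0.00601221,  0.41247624, -0.21216877]), 'torque': array([ 0.01477259,  0.01460345, -0.05591274]), 'gripper_force': 0.0, 'gripper_width': 91.03410238994567}
```

View pics/side0.png

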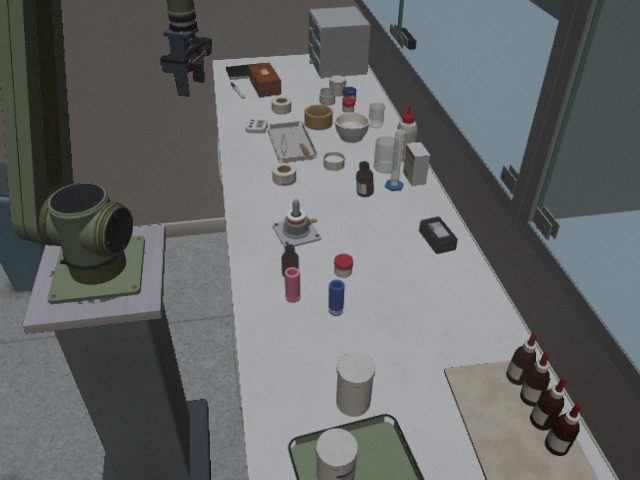

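View pics/top0.png

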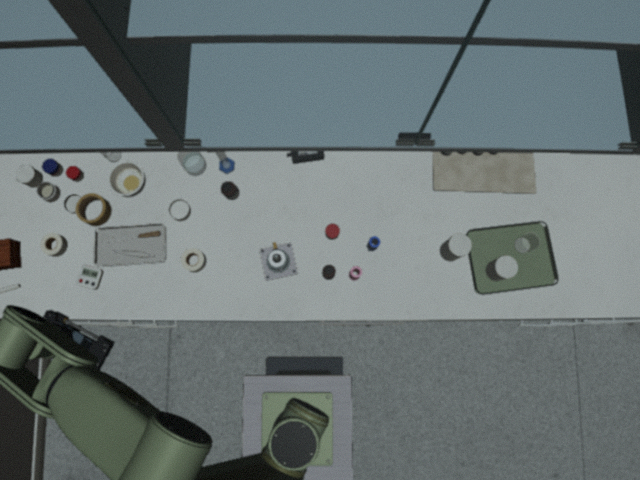

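The side view shows the blue barrel at about (336,297), the pink decoy at (292,284), the station spigot near (296,210), the jar at (343,265) and the amber bottle at (290,260). In the top view the barrel is at (374,243), the spigot at (277,258), the jar at (333,231) and the bottle at (329,271).

```bash
cat > h.py <<'E'
from workcell import *
import cv2, numpy as np
def cam(n):
    c=camera_info(n); R=cv2.Rodrigues(c["rvec"])[0]
    K=np.array([[c["fx"],0,c["cx"]],[0,c["fy"],c["cy"]],[0,0,1]])
    return K,np.array([c["k1"],0,0,0,0]),R,c["tvec"].reshape(3,1),c["rvec"]
def ray(n,uv):
    K,d,R,t,_=cam(n); p=cv2.undistortPoints(np.array([[uv]],float),K,d)[0,0]
    v=R.T@np.array([p[0],p[1],1]); return (-R.T@t).ravel(), v/np.linalg.norm(v)
def plane(n,uv,z):
    o,v=ray(n,uv); return o+v*(z-o[2])/v[2]
def tri(a,b):  # side px, top px -> point, gap
    (o1,v1),(o2,v2)=ray("side",a),ray("top",b)
    s=np.linalg.lstsq(np.c_[v1,-v2],o2-o1,rcond=None)[0]
    p,q=o1+s[0]*v1,o2+s[1]*v2; return (p+q)/2,np.linalg.norm(p-q)
def proj(n,P):
    K,d,R,t,r=cam(n); return cv2.projectPoints(np.array(P,float).reshape(-1,1,3),r,t,K,d)[0][:,0]
def blob(m,near,rad=40):
    m=m.astype(np.uint8); n,l,s,c=cv2.connectedComponentsWithStats(m)
    return [(s[i],c[i].round(2)) for i in range(1,n) if s[i][4]>8 and np.hypot(*(c[i]-near))<rad]
E
python3 - <<'E'
from h import *
s,t=cv2.imread("pics/side0.png"),cv2.imread("pics/top0.png")
def crop(im,x,y,w,h,k): return cv2.resize(im[y:y+h,x:x+w],None,fx=k,fy=k,interpolation=cv2.INTER_NEAREST)
a=crop(s,265,190,100,130,4); b=crop(t,250,215,135,75,3)
c=np.zeros((520,805,3),np.uint8); c[:520,:400]=a; c[:225,400:]=b; cv2.imwrite("pics/crop0.png",c[:,:800])
for n,im,p in(("side",s,(336,297)),("top",t,(374,243))):
    i=im.astype(int); m=(i[...,0]>i[...,2]+40)&(i[...,0]>i[...,1]+25)
    print(n,blob(m,p))
E
```

```text
side [(array([329, 280,  16,  13, 113], dtype=int32), array([336.32, 285.23]))]
top [(array([369, 236,  11,  12,  70], dtype=int32), array([374.09, 241.67]))]
```

View pics/crop0.png

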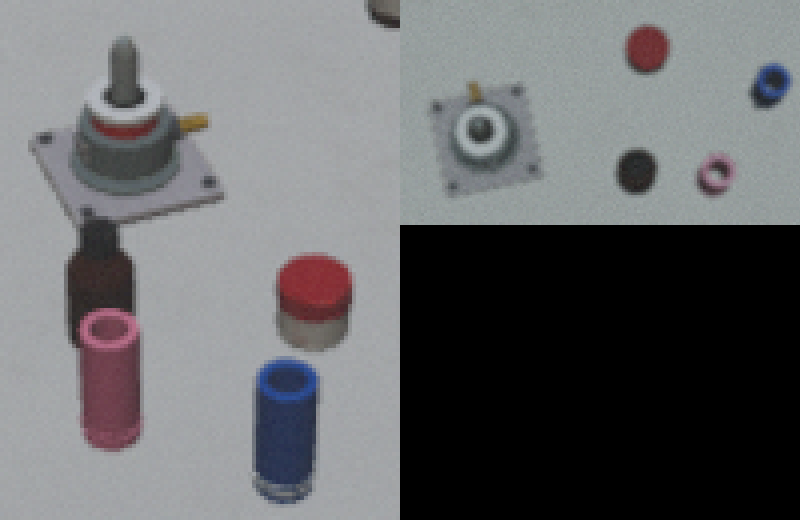

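The crop shows the barrel's rim at about (336.7,285) in the side view and (374.3,241.7) in the top view. The spigot tip is at about (296,200) side and (277,258) top, with the white collar around it.

```bash
python3 - <<'E'
from h import *
s,t=cv2.imread("pics/side0.png"),cv2.imread("pics/top0.png")
def ell(im,box,f,k=8):
    x,y,w,h=box; c=cv2.resize(im[y:y+h,x:x+w],None,fx=k,fy=k,interpolation=cv2.INTER_CUBIC).astype(int)
    m=f(c).astype(np.uint8); n,l,st,_=cv2.connectedComponentsWithStats(m); m=(l==1+st[1:,4].argmax()).astype(np.uint8)
    q=cv2.convexHull(max(cv2.findContours(m,0,2)[0],key=cv2.contourArea)); e=cv2.fitEllipse(cv2.findContours(cv2.fillConvexPoly(np.zeros_like(m),q,1),0,1)[0][0])
    g=lambda p:(np.array(p)+.5)/k-.5
    return g(e[0])+[x,y],np.array(e[1])/k,e[2]
bl=lambda c:(c[...,0]>c[...,2]+55)&(c[...,0]>c[...,1]+30)
wh=lambda c:c.min(2)>188
rs=ell(s,(325,275,24,20),lambda c:(c[...,0]>135)&(c[...,0]>c[...,2]+60)); rt=ell(t,(364,230,22,24),bl)
print("rim",rs,rt,tri(rs[0],rt[0]))
print([tuple(s[y,x]) for y,x in((208,290),(214,290),(205,280),(300,336),(281,336))],[tuple(t[y,x]) for y,x in((252,277),(258,285),(258,277),(240,260))])
print("collar bright rows"); 
print(s[196:225,284:308].min(2)); print(t[246:270,264:290].min(2))
E
```

```text
rim (array([336.41820145, 284.42379761]), array([ 9.90302944, 14.50683784]), 92.11949157714844) (array([374.17159367, 241.50943851]), array([10.17637348, 10.63706493]), 5.495871067047119) (array([ 534.34909557, -227.73973961,   80.94164607]), np.float64(0.18663126510723296))
[(np.uint8(167), np.uint8(165), np.uint8(163)), (np.uint8(142), np.uint8(137), np.uint8(133)), (np.uint8(170), np.uint8(166), np.uint8(163)), (np.uint8(82), np.uint8(51), np.uint8(41)), (np.uint8(121), np.uint8(67), np.uint8(45))] [(np.uint8(171), np.uint8(171), np.uint8(161)), (np.uint8(135), np.uint8(132), np.uint8(122)), (np.uint8(66), np.uint8(70), np.uint8(66)), (np.uint8(154), np.uint8(154), np.uint8(145))]
collar bright rows
[[164 163 164 161 164 165 164 162 163 164 163 166 161 162 162 164 163 162
  160 162 163 165 162 163]
 [162 164 166 164 163 164 165 163 162 166 164 163 162 165 162 163 163 164
  163 164 161 160 160 164]
 [163 163 161 164 163 164 165 166 164 162 161 158 152 160 163 162 160 161
  161 160 160 163 163 161]
 [162 162 160 167 163 163 164 165 166 160 142 131 125 135 154 161 162 163
  161 161 1
[... 4458 characters left out ...]
58 164 164
  155 131 101  79  65  64  82  93]
 [124 118 106  86  78  84 108 145 154 166 164 164 166 165 165 164 162 151
  139 110  86  70  56  69  86 100]
 [126 128 114 100  83  78  86 113 129 148 159 163 164 161 159 156 142 124
  101  85  74  62  68  73  89 108]
 [126 121 118 111  90  76  75  88  97 113 131 141 148 143 129 123 105  91
   85  74  68  61  69  82  93 117]
 [123 125 125 117  99  77  75  68  74  83  96 103 104 101  98  85  80  80
   72  67  62  64  87  93 108 125]
 [125 128 125 123 107  88  73  67  65  66  70  75  79  74  76  75  71  80
   70  63  71  82  91 100 115 123]
 [130 127 127 124 121 101  91  81  68  69  60  64  70  66  65  72  79  82
   75  73  77  93 101 109 122 121]]
```

```bash
python3 - <<'E'
from h import *
s,t=cv2.imread("pics/side0.png"),cv2.imread("pics/top0.png")
k=8
def fit(im,box,thr):
    x,y,w,h=box; c=cv2.resize(im[y:y+h,x:x+w],None,fx=k,fy=k,interpolation=cv2.INTER_CUBIC).min(2)
    m=(c>thr).astype(np.uint8); n,l,st,_=cv2.connectedComponentsWithStats(m); i=1+st[1:,4].argmax()
    q=max(cv2.findContours((l==i).astype(np.uint8),0,1)[0],key=cv2.contourArea); e=cv2.fitEllipse(q)
    return (np.array(e[0])+.5)/k-.5+[x,y],np.array(e[1])/k
for th in(134,140,146):
    c,a=fit(t,(267,249,19,19),th); print("collar top",c,a,plane("top",c,63))
# hole in the side view (collar bore ellipse not used); axis from spigot shaft columns, rows 202..208
g=s.min(2).astype(float); pts=[]
for r in range(202,209):
    d=163-np.clip(g[r,288:304],0,163); pts.append((288+(d*np.arange(16)).sum()/d.sum(),r))
pts=np.array(pts); L=np.polyfit(pts[:,1],pts[:,0],1); print("shaft x at 200,205",np.polyval(L,[200,205]))
P=plane("top",c,63)
for dx,dy in((0,0),):
    print(proj("side",[[P[0],P[1],z] for z in(51,63,96,107)]),proj("top",[[P[0],P[1],z] for z in(63,107)]))
# tip from two views
for b in((275.8,256),(276,256.5)):
    print("tip",tri((296.1,200.2),b))
B=[534.35,-227.74]
print("barrel foot check",proj("side",[[*B,0],[*B,80]]),proj("top",[[*B,0],[*B,80]]))
for n,uv,z in(("jar",(333,231),40),("bottle",(329,271.5),86),("pink",(355.5,271.5),80)): print(n,plane("top",uv,z))
print(ray("side",(0,0))[0],ray("top",(0,0))[0])
E
```

```text
collar top [276.45332527 258.05446815] [16.06954002 16.23408318] [488.63109435  58.67811617  63.        ]
collar top [276.47816181 258.06364632] [15.69402027 15.89534855] [488.60373788  58.60471928  63.        ]
collar top [276.49760532 258.07921886] [15.27671528 15.54539776] [488.55736624  58.54689811  63.        ]
shaft x at 200,205 [295.52048944 295.64139993]
[[296.38417826 218.01604293]
 [296.30948905 214.23168397]
 [296.10030394 203.6204037 ]
 [296.02931373 200.01517741]] [[276.49760532 258.07921886]
 [275.2319717  255.61481157]]
tip (array([487.93605388,  56.86626739, 107.5363465 ]), np.float64(1.1447649894105068))
tip (array([487.15437412,  56.24500114, 107.87609655]), np.float64(2.5585647241642517))
barrel foot check [[335.43836665 310.67766403]
 [336.44859882 284.73181842]] [[371.01397982 246.61037399]
 [374.13190838 241.60332792]]
jar [ 574.98086852 -108.9603842    40.        ]
bottle [445.62671494 -94.86240286  86.        ]
pink [ 446.29092481 -171.66479144   80.        ]
[  333.70967449 -1108.35415095   942.42933413] [ 266.62585572  -57.2375272  1437.01114032]
```

Request:
move_arm --motion '[[91,[0.1,-0.3,0],[0,0,0]],[91,[0.2,-0.6,0],[0,0,0]],[91,[0.38,-1,0],[0,0,0]],[91,[0.38,-1,0],[0,0,0]],[91,[0.38,-1,0],[0,0,0]],[91,[0.38,-1,0],[0,0,0]],[91,[0.38,-1,0],[0,0,0]],[91,[0.38,-1,0],[0,0,0]],[91,[0.38,-1,0],[0,0,0]],[91,[0.38,-1,0],[0,0,0]],[91,[0.38,-1,0],[0,0,0]],[91,[0.38,-1,0],[0,0,0]],[91,[0.38,-1,0],[0,0,0]],[91,[0.38,-1,0],[0,0,0]],[91,[0.38,-1,0],[0,0,0]],[91,[0.38,-1,0],[0,0,0]],[91,[0.38,-1,0],[0,0,0]],[91,[0.38,-1,0],[0,0,0]],[91,[0.38,-1,0],[0,0,0]],[91,[0.38,-1,0],[0,0,0]]]'

```text
time_s: 1.77
ee_pos: [429.7, 42.9, 213.9]
ee_rot: [-180.0, -0.0, 154.0]
force: [0.1, -0.3, 0.1]
gripper_width: 91.0
gripper_force: 0.0
```

Request:
move_arm --motion '[[91,[0.38,-1,0],[0,0,0]],[91,[0.38,-1,0],[0,0,0]],[91,[0.38,-1,0],[0,0,0]],[91,[0.38,-1,0],[0,0,0]],[91,[0.38,-1,0],[0,0,0]],[91,[0.38,-1,0],[0,0,0]],[91,[0.38,-1,0],[0,0,0]],[91,[0.38,-1,0],[0,0,0]],[91,[0.38,-1,0],[0,0,0]],[91,[0.38,-1,0],[0,0,0]],[91,[0.2,-0.6,0],[0,0,0]],[91,[0.16,-0.3,0],[0,0,0]],[91,[0,0,0],[0,0,0]],[91,[0,0,0],[0,0,0]]]'

```text
time_s: 2.93
ee_pos: [533.5, -227.3, 213.7]
ee_rot: [180.0, -0.1, 154.0]
force: [-0.4, 0.5, -0.6]
gripper_width: 90.7
gripper_force: 0.0
```

```bash
python3 - <<'E'
from workcell import *
import numpy as np
for _ in range(3):
    s=state(); print(s["time_s"],s["ee_pos"],s["ee_rot"],s["qpos"]); grab_frame("side")
E
```

```text
2.9333 [ 533.53626269 -227.25454821  213.70697615] [ 1.79961441e+02 -8.06438828e-02  1.54042217e+02] [-2.42310955e+01  1.88084357e+01  8.89417986e+01  4.30006285e-02
  7.23292158e+01 -8.82863667e+01]
2.9833 [ 533.49560974 -226.82579363  213.89213542] [ 1.79963750e+02 -6.78959489e-02  1.54084721e+02] [-2.41925325e+01  1.87767154e+01  8.89617915e+01  4.01705336e-02
  7.23282727e+01 -8.82894483e+01]
3.0333 [ 533.56034427 -226.63945777  214.05112884] [ 1.79968945e+02 -4.49775279e-02  1.54114029e+02] [-2.41696980e+01  1.87579612e+01  8.89663036e+01  3.39940372e-02
  7.23197654e+01 -8.82940516e+01]
```

Request:
move_arm --motion '[[91,[0,0,-0.5],[0,0,0]],[91,[0,0,-0.8],[0,0,0]],[91,[0,0,-0.8],[0,0,0]],[91,[0,0,-0.8],[0,0,0]],[91,[0,0,-0.8],[0,0,0]],[91,[0,0,-0.8],[0,0,0]],[91,[0,0,-0.8],[0,0,0]],[91,[0,0,-0.8],[0,0,0]],[91,[0,0,-0.5],[0,0,0]],[91,[0,0,-0.3],[0,0,0]],[91,[0,0,-0.2],[0,0,0]],[91,[0,0,0],[0,0,0]],[91,[0,0,0],[0,0,0]],[91,[0,0,0],[0,0,0]]]'

```text
time_s: 4.25
ee_pos: [534.7, -228.1, 37.5]
ee_rot: [180.0, 0.1, 154.1]
force: [0.3, -0.6, -1.1]
gripper_width: 90.8
gripper_force: 0.0
```

```bash
python3 - <<'E'
from h import *
s=grab_frame("side"); t=grab_frame("top"); print(state()["ee_pos"])
r=lambda im,x,y,w,h,k: cv2.resize(im[y:y+h,x:x+w],None,fx=k,fy=k,interpolation=cv2.INTER_NEAREST)
cv2.imwrite("pics/g1.png",np.hstack([r(s,280,200,100,130,4),r(t,320,190,100,130,4)]))
E
```

```text
[ 534.60991255 -228.14532851   37.41278308]
```

View pics/g1.png

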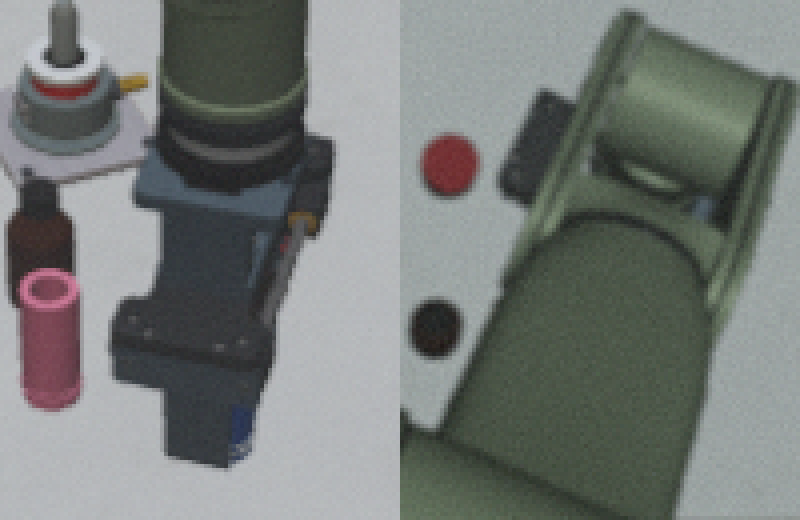

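The side view shows the left finger hiding the barrel, with its blue edge at about (340,308). I'll turn the tool by -70° in place so the fingers sit across the side camera's view.

Request:
move_arm --motion '[[91,[0,0,0],[0,0,-0.5]],[91,[0,0,0],[0,0,-1]],[91,[0,0,0],[0,0,-1]],[91,[0,0,0],[0,0,-1]],[91,[0,0,0],[0,0,-1]],[91,[0,0,0],[0,0,-1]],[91,[0,0,0],[0,0,-1]],[91,[0,0,0],[0,0,-1]],[91,[0,0,0],[0,0,-1]],[91,[0,0,0],[0,0,-1]],[91,[0,0,0],[0,0,-1]],[91,[0,0,0],[0,0,-1]],[91,[0,0,0],[0,0,-1]],[91,[0,0,0],[0,0,-1]],[91,[0,0,0],[0,0,-1]],[91,[0,0,0],[0,0,-1]],[91,[0,0,0],[0,0,-1]],[91,[0,0,0],[0,0,-1]],[91,[0,0,0],[0,0,0]],[91,[0,0,0],[0,0,0]]]'

```text
time_s: 6.02
ee_pos: [534.3, -228.1, 37.0]
ee_rot: [179.9, 0.0, 84.2]
force: [0.6, -0.4, -0.4]
gripper_width: 91.0
gripper_force: 0.0
```

```bash
python3 - <<'E'
from h import *
s=grab_frame("side"); print(state()["ee_pos"],state()["ee_rot"],state()["force"])
cv2.imwrite("pics/g2.png",cv2.resize(s[200:330,265:395],None,fx=4,fy=4,interpolation=cv2.INTER_NEAREST))
E
```

```text
[ 534.21713383 -228.0484309    36.82199362] [1.79960034e+02 1.28254231e-02 8.41490088e+01] [-0.25799636  0.40271808 -0.3481701 ]
```

View pics/g2.png

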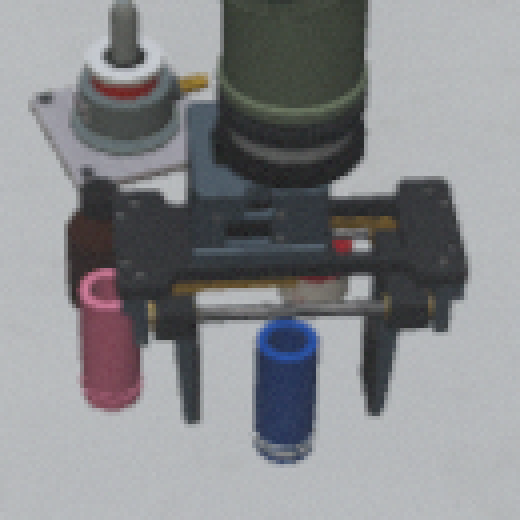

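The barrel stands between the open fingers, midway, at about (336,290); the rings at its foot are visible. Now I close the fingers.

Request:
move_arm --motion '[[60,[0,0,0],[0,0,0]],[45,[0,0,0],[0,0,0]],[38,[0,0,0],[0,0,0]],[34,[0,0,0],[0,0,0]],[30,[0,0,0],[0,0,0]],[26,[0,0,0],[0,0,0]],[20,[0,0,0],[0,0,0]],[20,[0,0,0],[0,0,0]],[20,[0,0,0],[0,0,0]],[20,[0,0,0],[0,0,0]]]' --grip_force 40

```text
time_s: 6.9
ee_pos: [534.1, -227.9, 36.5]
ee_rot: [180.0, 0.0, 84.1]
force: [0.4, -0.5, -0.5]
gripper_width: 32.1
gripper_force: 40.0
```

Request:
move_arm --motion '[[20,[0,0,0.2],[0,0,0]],[20,[0,0,0.5],[0,0,0]],[20,[0,0,0.8],[0,0,0]],[20,[0,0,0.8],[0,0,0]],[20,[0,0,0.8],[0,0,0]],[20,[0,0,0.8],[0,0,0]],[20,[0,0,0.6],[0,0,0]],[20,[0,0,0.4],[0,0,0]],[20,[0,0,0.2],[0,0,0]]]'

```text
time_s: 7.65
ee_pos: [534.6, -228.2, 165.7]
ee_rot: [179.9, 0.0, 84.1]
force: [0.4, 0.3, 0.1]
gripper_width: 32.2
gripper_force: 40.0
```

Request:
move_arm --motion '[[20,[-0.05,0.3,0],[0,0,0]],[20,[-0.1,0.6,0],[0,0,0]],[20,[-0.14,0.9,0],[0,0,0]],[20,[-0.14,0.9,0],[0,0,0]],[20,[-0.14,0.9,0],[0,0,0]],[20,[-0.14,0.9,0],[0,0,0]],[20,[-0.14,0.9,0],[0,0,0]],[20,[-0.14,0.9,0],[0,0,0]],[20,[-0.14,0.9,0],[0,0,0]],[20,[-0.14,0.9,0],[0,0,0]],[20,[-0.14,0.9,0],[0,0,0]],[20,[-0.14,0.9,0],[0,0,0]],[20,[-0.14,0.7,0],[0,0,0]],[20,[-0.1,0.5,0],[0,0,0]],[20,[-0.06,0.3,0],[0,0,0]],[20,[0,0,0],[0,0,0]],[20,[0,0,0],[0,0,0]],[20,[0,0,0],[0,0,0]],[20,[0,0,0],[0,0,0]]]'

```text
time_s: 9.23
ee_pos: [487.8, 56.5, 163.8]
ee_rot: [-180.0, 0.0, 84.0]
force: [0.3, 0.5, -0.4]
gripper_width: 32.6
gripper_force: 40.0
```

```bash
python3 - <<'E'
from h import *
s=grab_frame("side"); cv2.imwrite("pics/side_h.png",s); q=state(); print(q["ee_pos"],q["ee_rot"],q["force"])
cv2.imwrite("pics/h1.png",cv2.resize(s[120:250,235:365],None,fx=4.5,fy=4.5,interpolation=cv2.INTER_NEAREST))
E
```

```text
[487.85229796  56.43238028 163.83095569] [-1.79994152e+02  1.21701701e-02  8.39977797e+01] [ 0.3161797   1.27019821 -0.85091467]
```

View pics/h1.png

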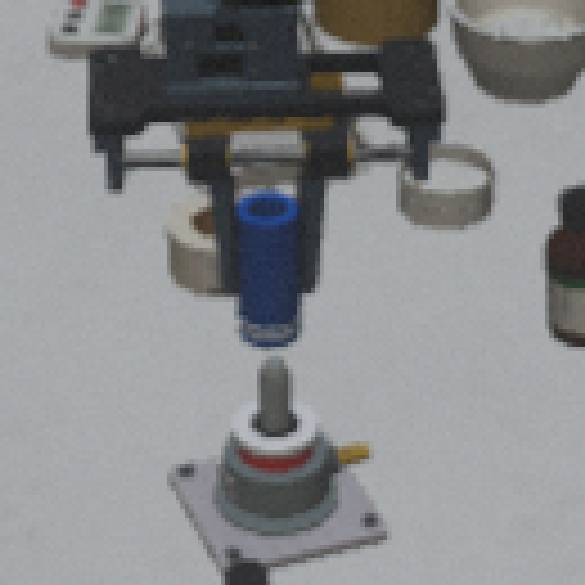

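The barrel hangs above the spigot: its rim is at about (294.5,166.5), its foot near (294.5,196), and the spigot tip at about (296,200). I'll measure the offset of the two axes.

```bash
python3 - <<'E'
from h import *
s=cv2.imread("pics/side_h.png"); k=8
def up(x,y,w,h): return cv2.resize(s[y:y+h,x:x+w],None,fx=k,fy=k,interpolation=cv2.INTER_CUBIC).astype(int)
def ell(m,x,y):
    m=m.astype(np.uint8); n,l,st,_=cv2.connectedComponentsWithStats(m); m=(l==1+st[1:,4].argmax()).astype(np.uint8)
    q=cv2.convexHull(max(cv2.findContours(m,0,2)[0],key=cv2.contourArea)); e=cv2.fitEllipse(cv2.findContours(cv2.fillConvexPoly(np.zeros_like(m),q,1),0,1)[0][0])
    return (np.array(e[0])+.5)/k-.5+[x,y],np.array(e[1])/k
c=up(284,158,24,20); r=ell((c[...,0]>130)&(c[...,0]>c[...,2]+60),284,158); print("rim",r,plane("side",r[0],207.7))
s0=cv2.imread("pics/side0.png"); 
i=s.astype(float); bl=np.clip(i[...,0]-i[...,2]-8,0,40)
for y in range(174,191,2):
    d=bl[y,284:308]; print(y,round(284+(d*np.arange(24)).sum()/d.sum(),2),end="; ")
print()
g=i.min(2)
for y in range(201,209):
    row=g[y,288:305]; h=np.where(row<(163+85)/2)[0]; a,b=h[0],h[-1]
    l=288+a-1+(row[a-1]-124)/(row[a-1]-row[a]); rr=288+b+(124-row[b])/(row[b+1]-row[b]); print(y,round((l+rr)/2,2),round(rr-l,2),end="; ")
print()
T=[487.85,56.43]
print("barrel at TCP rim,mid,foot",proj("side",[[*T,z] for z in(207.7,167,128)]))
for P in([488.5,58.5],[487.5,57.5],[487.5,58.5]): print(P,proj("side",[[*P,z] for z in(63,80,107)]))
E
```

```text
rim (array([293.90229416, 165.60567379]), array([ 7.04414654, 12.56736279])) [485.00052211  57.88273544 207.7       ]
174 293.67; 176 293.7; 178 293.98; 180 293.98; 182 294.09; 184 294.03; 186 294.1; 188 293.98; 190 293.86; 
201 295.47 5.06; 202 295.47 6.39; 203 295.45 7.02; 204 295.5 7.17; 205 295.52 7.21; 206 295.56 7.16; 207 295.62 7.05; 208 295.56 7.02; 
barrel at TCP rim,mid,foot [[295.17957605 165.82497483]
 [295.4651514  180.22906681]
 [295.72979692 193.54757721]]
[488.5, 58.5] [[296.28969102 214.24485328]
 [296.18248134 208.81623715]
 [296.00912432 200.02817284]]
[487.5, 57.5] [[295.95469776 214.51725815]
 [295.84494406 209.08731551]
 [295.66747032 200.29699118]]
[487.5, 58.5] [[295.89822033 214.28328115]
 [295.78811167 208.8544666 ]
 [295.61006578 200.06606504]]
```

Request:
move_arm --motion '[[20,[0.11,0.09,-0.1],[0,0,0]],[20,[0,0,-0.1],[0,0,0]],[20,[0,0,0],[0,0,0]],[20,[0,0,0],[0,0,0]],[20,[0,0,0],[0,0,0]]]'

```text
time_s: 9.7
ee_pos: [490.5, 59.2, 158.9]
ee_rot: [-180.0, 0.0, 84.0]
force: [-0.1, -0.1, -1.1]
gripper_width: 32.3
gripper_force: 40.0
```

```bash
cat > m.py <<'E'
from h import *
import sys
s=grab_frame("side"); cv2.imwrite(f"pics/{sys.argv[1]}.png",s); q=state(); T=q["ee_pos"]; print(q["time_s"],T,q["force"])
i=s.astype(float); k=8
zt=T[2]+43.9
for z in(zt-20,zt-40,zt-60):   # blue column centre at barrel heights
    u=proj("side",[[T[0],T[1]-17,z]])[0]; y=int(round(u[1])); d=np.clip(i[y,284:310,0]-i[y,284:310,2]-20,0,20)
    print("z",round(z),"blue",round(284+(d*np.arange(26)).sum()/d.sum(),2),"pred",u.round(2))
E
python3 m.py h2; python3 - <<'E'
from h import *
s=cv2.imread("pics/h2.png"); 
cv2.imwrite("pics/h2c.png",cv2.resize(s[155:225,265:325],None,fx=8,fy=8,interpolation=cv2.INTER_CUBIC))
E
```

```text
9.75 [490.58682891  59.25237936 158.96317382] [ 0.19034563  0.21550937 -0.45988196]
z 183 blue 294.75 pred [297.34 177.79]
z 163 blue 294.71 pred [297.46 184.8 ]
z 143 blue 295.24 pred [297.58 191.69]
```

View pics/h2c.png

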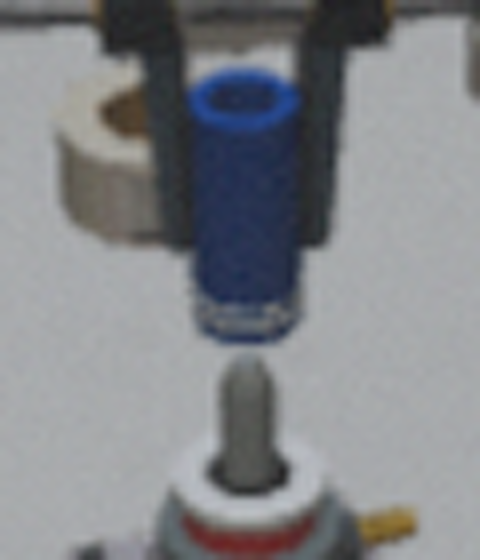

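The barrel's foot centre at crop column 247 lines up with the spigot tip at 246.5, so x is aligned. I'll descend gently.

Request:
move_arm --motion '[[20,[0,0,-0.1],[0,0,0]],[20,[0,0,-0.15],[0,0,0]],[20,[0,0,-0.15],[0,0,0]],[20,[0,0,-0.15],[0,0,0]],[20,[0,0,-0.15],[0,0,0]],[20,[0,0,-0.1],[0,0,0]],[20,[0,0,0],[0,0,0]],[20,[0,0,0],[0,0,0]]]'

```text
time_s: 10.42
ee_pos: [490.5, 59.3, 138.8]
ee_rot: [-180.0, 0.0, 84.1]
force: [0.1, 1.4, -1.0]
gripper_width: 32.4
gripper_force: 40.0
```

Request:
move_arm --motion '[[20,[0,0,-0.1],[0,0,0]],[20,[0,0,-0.1],[0,0,0]],[20,[0,0,-0.1],[0,0,0]],[20,[0,0,0],[0,0,0]],[20,[0,0,0],[0,0,0]]]'

```text
time_s: 10.83
ee_pos: [490.4, 59.3, 131.3]
ee_rot: [-180.0, 0.0, 84.1]
force: [-0.5, -1.1, -0.6]
gripper_width: 32.7
gripper_force: 40.0
```

Request:
move_arm --motion '[[20,[0,0,-0.1],[0,0,0]],[20,[0,0,-0.1],[0,0,0]],[20,[0,0,-0.1],[0,0,0]],[20,[0,0,-0.1],[0,0,0]],[20,[0,0,-0.1],[0,0,0]],[20,[0,0,-0.1],[0,0,0]],[20,[0,0,0],[0,0,0]],[20,[0,0,0],[0,0,0]]]'

```text
time_s: 11.5
ee_pos: [490.5, 59.3, 116.3]
ee_rot: [-180.0, 0.0, 84.1]
force: [0.9, -1.1, -1.3]
gripper_width: 32.8
gripper_force: 40.0
```

```bash
python3 - <<'E'
from h import *
s=grab_frame("side"); q=state(); print(q["time_s"],q["ee_pos"],q["force"],q["torque"])
cv2.imwrite("pics/d1.png",cv2.resize(s[160:230,265:325],None,fx=8,fy=8,interpolation=cv2.INTER_CUBIC))
E
```

```text
11.55 [490.58598887  59.30899049 116.46468588] [-0.84768577  0.48472247 -0.56340074] [-0.12173475  0.02910745  0.00456703]
```

View pics/d1.png

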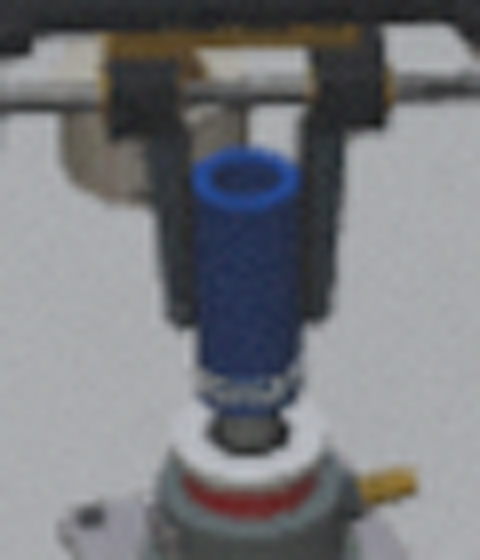

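The barrel is over the spigot: its foot is at crop (247,410) with the grey shaft visible below it, and the collar is still up with its red band showing. Lateral forces are near zero, so I keep going down.

Request:
move_arm --motion '[[20,[0,0,-0.1],[0,0,0]],[20,[0,0,-0.1],[0,0,0]],[20,[0,0,-0.1],[0,0,0]],[20,[0,0,-0.1],[0,0,0]],[20,[0,0,-0.1],[0,0,0]],[20,[0,0,-0.1],[0,0,0]],[20,[0,0,-0.06],[0,0,0]],[20,[0,0,-0.06],[0,0,0]],[20,[0,0,-0.06],[0,0,0]],[20,[0,0,0],[0,0,0]],[20,[0,0,0],[0,0,0]]]'

```text
time_s: 12.47
ee_pos: [490.4, 59.3, 97.4]
ee_rot: [-180.0, 0.0, 84.1]
force: [-2.0, -0.0, 5.1]
gripper_width: 32.2
gripper_force: 40.0
```

Request:
move_arm --motion '[[20,[0,0,-0.06],[0,0,0]],[20,[0,0,-0.06],[0,0,0]],[20,[0,0,-0.06],[0,0,0]],[20,[0,0,-0.06],[0,0,0]],[20,[0,0,-0.06],[0,0,0]],[20,[0,0,0],[0,0,0]],[20,[0,0,0],[0,0,0]]]'

```text
time_s: 13.05
ee_pos: [490.4, 59.3, 90.4]
ee_rot: [180.0, -0.0, 84.1]
force: [-2.8, -0.3, 8.5]
gripper_width: 32.0
gripper_force: 40.0
```

Request:
move_arm --motion '[[20,[0,0,-0.04],[0,0,0]],[20,[0,0,-0.04],[0,0,0]],[20,[0,0,0],[0,0,0]],[20,[0,0,0],[0,0,0]]]'

```text
time_s: 13.38
ee_pos: [490.4, 59.3, 88.6]
ee_rot: [180.0, -0.0, 84.1]
force: [-3.5, -0.6, 10.9]
gripper_width: 32.4
gripper_force: 40.0
```

Request:
move_arm --motion '[[20,[0,0,-0.03],[0,0,0]],[20,[0,0,0],[0,0,0]],[20,[0,0,0],[0,0,0]]]'

```text
time_s: 13.63
ee_pos: [490.4, 59.3, 87.9]
ee_rot: [180.0, -0.0, 84.1]
force: [-3.8, -0.5, 10.6]
gripper_width: 32.0
gripper_force: 40.0
```

Request:
move_arm --motion '[[20,[0,0,-0.03],[0,0,0]],[20,[0,0,0],[0,0,0]],[20,[0,0,0],[0,0,0]]]'

```text
time_s: 13.88
ee_pos: [490.4, 59.3, 87.4]
ee_rot: [180.0, -0.0, 84.1]
force: [-4.9, -1.0, 13.1]
gripper_width: 32.5
gripper_force: 40.0
```

Request:
move_arm --motion '[[20,[-0.02,0,-0.02],[0,0,0]],[20,[-0.01,0,-0.02],[0,0,0]],[20,[0,0,0],[0,0,0]],[20,[0,0,0],[0,0,0]]]'

```text
time_s: 14.22
ee_pos: [490.4, 59.3, 87.4]
ee_rot: [179.9, -0.0, 84.1]
force: [-3.2, -1.1, 18.0]
gripper_width: 32.5
gripper_force: 40.0
```

```bash
python3 - <<'E'
from h import *
F=[]
for k in range(4):
    s=grab_frame("side"); q=state(); F.append(np.r_[q["ee_pos"],q["force"]])
print(q["time_s"],np.mean(F,0).round(2),q["torque"])
cv2.imwrite("pics/e1.png",cv2.resize(s[160:230,265:325],None,fx=8,fy=8,interpolation=cv2.INTER_CUBIC))
E
```

```text
14.4167 [490.37  59.33  87.4   -4.7   -1.06  17.78] [-0.19287392  1.13048768 -0.02711197]
```

View pics/e1.png

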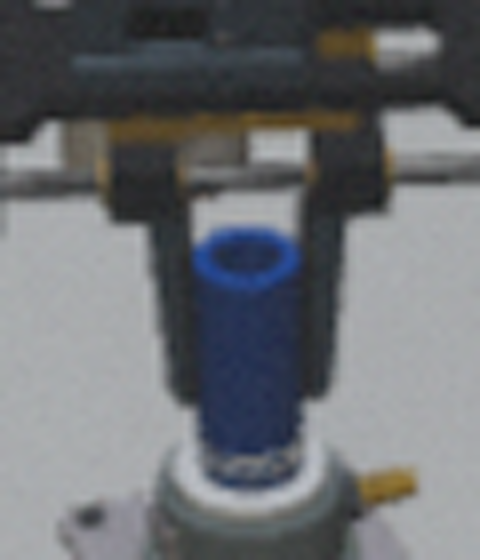

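The red band has disappeared and the collar sits on the housing (crop (247,470)). The push rose to 18 N while z stood still, so the collar is on its stop. I'll add a small margin and hold.

Request:
move_arm --motion '[[20,[0,0,-0.02],[0,0,0]],[20,[0,0,0],[0,0,0]],[20,[0,0,0],[0,0,0]],[20,[0,0,0],[0,0,0]],[20,[0,0,0],[0,0,0]],[20,[0,0,0],[0,0,0]],[20,[0,0,0],[0,0,0]],[20,[0,0,0],[0,0,0]]]'

```text
time_s: 15.08
ee_pos: [490.4, 59.3, 87.4]
ee_rot: [179.9, -0.0, 84.1]
force: [-6.1, -1.0, 21.2]
gripper_width: 32.2
gripper_force: 40.0
```

```bash
python3 -c "
from workcell import *
print(job_done())"
```

```text
the job is handed in; nothing more can be done
None
```

The job is handed in: the blue barrel is on the spigot, still gripped at 40 N and pressing the collar down on its stop with about 21 N at 15.1 s; the red band is out of sight, but the judge's verdict was not returned.

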